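# Spacer stick and next bar on a drying stack

### The arm

A 7-joint arm with a two-finger parallel gripper is mounted at the origin on the work surface. World frame = base frame: x ahead of the robot, y to its left, z up, the work surface at z = 0. Lengths are in m, angles in rad, forces in N, time in s.
With the tool pointing down it reaches from about 0.4 to 0.9 m from the base axis. Payload 5.5 kg.
Tool frame: the origin (TCP) lies at the very end of the fingers, on their centre line; the grasp point (between the pads) lies 19 mm behind it; z points along the fingers, y is the line along which they close (so a half turn about z gives the same grasp; the last joint's range is limited). The gripper opens to 92 mm and grips with 3 to 60 N. Pads are 19 mm wide; open, the fingers measure 130 mm over their backs; the gripper's body (75 mm by 190 mm) begins 47 mm behind the grasp point.
Start: joints at [1.527, 0.501, -0.427, 1.55, 0.221, 1.138, -0.21], TCP at [0.196, -0.62, 0.202] pointing down, gripper open.
Joint ranges: [-2.88, 2.88], [-0.31, 2.03], [-1.54, 1.56], [0.2, 2.42], [-1.41, 4.55], [0.19, 2.02], [-2.57, 2.57]. Speed limits (rad/s): [2.57, 2.57, 3.14, 3.14, 3.14, 3.14, 3.14].

### API

Orientations are given as a unit quaternion [x, y, z, w].
In Python, from rig import sensors, get_image, job gives the robot as it stands. The module is installed in compiled form; this text tells all that it offers.
- The arm moves only by the tool play_rows, never from a script. Its argument "rows" is a list of rows, each a list of 3 entries, a list of its own where there are three numbers: the finger opening in m, from 0 to 0.0918, then the shift along the tool's x, y, z in m, then the turn, a rotation vector about the tool's x, y, z in degrees. In form: [[hand, [tx, ty, tz], [wx, wy, wz]], ...]. A call has 1 to 10 rows; each row shifts and turns the commanded pose from where the row before left it, along the tool's axes as they then stand; what a row does not reach is not made up. A row lasts 1/8 s, in which the tool goes at most 62.5 mm and 10.7 degrees, less where a joint would pass 70% of its speed; a pose out of reach is approached as far as the arm can. A call is refused whole if a number of a shift passes 0.0625 or a number of a turn 10.7, either way. A call with a gripper value outside its range is refused whole. The fingers move at their own pace and stop on an object; the grip force is fixed at half the most. Time passes only in rows, so rows that do not move let the fingers close. It gives the time, the measured TCP pose, the force, the opening and the grip force at its end, in the units of the state.
- sensors.observe(): the state, without advancing time (a new reading comes with each control period).
- get_image(name): name is "scene" or "top" or "wrist"; returns a dict with "img" (420x560x3 uint8, red, green, blue), "z_map" (420x560 float32, m along the optical axis (not along the pixel's ray), 0 where there is no reading), "fx", "fy", "cx", "cy" (pixels), "k1" (the pictures are not rectified: a ray, as slopes to the right and down, at radius r is drawn at 1 + k1 r^2 times it, then the intrinsics apply), "R" (3x3) and "t" (3): a world point X has camera coordinates R X + t. Camera axes: x right, y down, z forward; pixel columns grow to the right and rows downward; lengths in m; the calibration is good to about 2 mm. A picture is of the moment at which its call begins.
- job.hand_in(): hands the job in; it is judged then, once.
The state is a dict: "time": time; "qpos": joint angles; "dq": joint speeds; "joint_torque": joint torques, N m; "tcp_pos": TCP position; "eef_rot": TCP orientation; "force": force on the tool from outside, world axes, zero at the start; "torque": the same for the moment, N m; "opening": finger opening in m; "grasp_force": force on a finger pad.
Only numpy, scipy, OpenCV 4.12 (cv2) and the standard library are available. Lean on these libraries where they do the work, as an engineer would, in place of code of your own. Each camera call takes 0.05 s, during which the arm holds its last target. There are 200 camera calls.

### The job

On the green board lies a copper bar with a pale wooden spacer stick already across one end. Lay the loose pale wooden stick, the twin of that one, crosswise over the bare end of the bar, as far in from its end as the other stick is from its own; then lay the loose copper bar flat on the two sticks, squarely above the lower bar with its ends and sides in line. Set the bar down gently, without dropping it, and let go.

Things in the scene. Friction and masses are not known exactly. Their poses are not given: they have to be found in the camera images.
- lower_bar: The lower copper bar, 160 x 50 x 8 mm, lying flat and loose (0.57 kg) on a fixed green board 200 x 120 x 12 mm on the dark wooden table; its underside is 12 mm and its top 20 mm above the table. It may lie at any yaw. Origin: centre of its underside. x runs along its 160 mm length towards the end that already has a stick (that stick crosses at about x = +55 mm); the bare end is the -x end, where the new stick goes at about x = -55 mm. y runs across its 50 mm width, z up.
- laid_stick_mid (a point): Centre of the pale beech stick, 90 x 14 x 14 mm, that already lies loose across the lower bar, centred on its width and overhanging 20 mm each side. x runs along its 90 mm length. It stays where it is.
- stick_mid (a point): Centre of the loose pale beech stick to be laid, 90 x 14 x 14 mm, 14 g, the same as the laid one, lying on the table (centre 7 mm up). x runs along its 90 mm length, z up. Beside it lie two others of its length that are not to be used: a thin dark brown strip (18 x 6 mm) and a steel bar (10 x 10 mm); the three may have changed places, about 100 mm from one to the next.
- bar: The loose copper bar to be laid on top, 160 x 50 x 8 mm, about 0.57 kg, flat on the table. Origin: centre of its underside. x runs along its 160 mm length, y across its 50 mm width (grip it across the width at mid-length), z up. Resting on both sticks its underside is 34 mm above the table, 22 mm above the lower bar's underside. A thinner, narrower aluminium flat elsewhere is not it.
Mind the look-alikes: they are no part of the job. Leave any blue or yellow look-alike of the part that bears stick_mid alone. What is shaped like the bar but turquoise is not meant.

How it is judged:
On the way:
1. the loose stick lies across the bare end of the lower bar, let go, with the loose bar not yet there (x of stick_mid in the frame of lower_bar between -0.075 and -0.035 m and y of stick_mid in the frame of lower_bar between -0.02 and 0.02 m and z of stick_mid in the frame of lower_bar between 0.012 and 0.018 m and angle between the x axis of stick_mid and the y axis of lower_bar, either way round below 0.26 rad and contact force between the fingers and stick below 0.05 N and horizontal distance between bar and lower_bar above 0.1 m), for 0.2 s.
At the end, for the whole second after the job is handed in: Both pale sticks lie across the lower bar, centres 55 +-20 mm either side of its middle, within 20 mm of its centre line and 15 degrees of square; the loose bar rests flat and still on both, over the lower bar within 20 mm along, 15 mm across, 11 degrees; the lower bar is flat on its board (x of stick_mid in the frame of lower_bar between -0.075 and -0.035 m and y of stick_mid in the frame of lower_bar between -0.02 and 0.02 m and z of stick_mid in the frame of lower_bar between 0.012 and 0.018 m and angle between the x axis of each of stick_mid, laid_stick_mid and the y axis of lower_bar, either way round below 0.26 rad and x of laid_stick_mid in the frame of lower_bar between 0.035 and 0.075 m and y of laid_stick_mid in the frame of lower_bar between -0.02 and 0.02 m and x of bar in the frame of lower_bar between -0.02 and 0.02 m and y of bar in the frame of lower_bar between -0.015 and 0.015 m and z of bar in the frame of lower_bar between 0.019 and 0.025 m and angle between the x axis of bar and the x axis of lower_bar, either way round below 0.2 rad and angle between each of bar, lower_bar's own z axis and vertical below 0.05 rad and height (world z) of lower_bar above 0.009 m and linear speed of bar below 0.02 m/s); the robot touches nothing.
It fails at once if the copper bar is dropped (falls freely by more than about 10 mm) (linear speed of bar above 0.45 m/s and contact force between the fingers and bar below 0.05 N).
It also fails if it takes over 62 s, if anything falls off the work surface, if the arm or the gripper's body presses on something with over 40 N, if the wrist force passes 120 N, or if a joint passes its speed limit or range.

## Working session

There is one attempt and no reset: what is moved stays moved. The work goes in short steps, Python scripts to look and compute and a tool call to move; the robot and the scene stay as the last step left them, time stands still between calls to the robot, and variables do not carry over. Pictures are saved under pics/ and viewed, at most 10 in all, crops included, and the job is handed in when it is done.

Besides the shell and the picture viewer there is one more tool, called after ">>>" as name([rows], argument=value, ...), one row to a line, values as JSON. play_rows: Moves the arm, as the interface text tells. Its arguments: {"type":"object","properties":{"rows":{"type":"array","items":{"type":"array"}}},"required":["rows"]}

```bash
mkdir -p pics; cat > h.py <<'E'
import numpy as np, cv2
from rig import sensors, get_image, job
def cloud(d):
    h,w=d['z_map'].shape
    u,v=np.meshgrid(np.arange(w),np.arange(h))
    x=(u-d['cx'])/d['fx'];y=(v-d['cy'])/d['fy']
    a,b=x.copy(),y.copy()
    for _ in range(8):
        s=1+d['k1']*(a*a+b*b);a=x/s;b=y/s
    z=d['z_map'];P=np.stack([a*z,b*z,z],-1)
    W=(P-d['t'])@d['R']
    W[z<=0]=np.nan
    return W
def save(d,n): cv2.imwrite('pics/'+n,d['img'][:,:,::-1])
E
python3 - <<'E'
from h import *
s=sensors.observe();print({k:np.round(v,3) for k,v in s.items()})
a=get_image('top');b=get_image('scene')
for n,d in(('top',a),('scene',b)): save(d,n+'0.png');np.savez(n+'0.npz',**d);W=cloud(d);print(n,np.nanmin(W,(0,1)),np.nanmax(W,(0,1)))
E
```

```text
{'time': np.float64(0.0), 'qpos': array([ 1.527,  0.502, -0.427,  1.551,  0.221,  1.138, -0.21 ]), 'dq': array([-0.001, -0.001,  0.001, -0.001, -0.   ,  0.001,  0.001]), 'joint_torque': array([ 1.0000e-03, -5.6658e+01, -5.8160e+00, -2.7911e+01, -6.8000e-02,
        3.1000e-02,  0.0000e+00]), 'tcp_pos': array([ 0.196, -0.619,  0.201]), 'eef_rot': array([ 0.988,  0.153, -0.   , -0.001]), 'force': array([ 0.279, -0.129, -0.864]), 'torque': array([-0.003,  0.004,  0.01 ]), 'grasp_force': np.float64(0.0), 'opening': np.float64(0.092)}
top [ 0.13451502 -0.99321206 -0.7664665 ] [1.47078589 1.17747511 0.20522642]
scene [-1.08509697 -2.20479857 -0.7705856 ] [1.44294198 0.80430129 0.3414809 ]
```

View pics/top0.png

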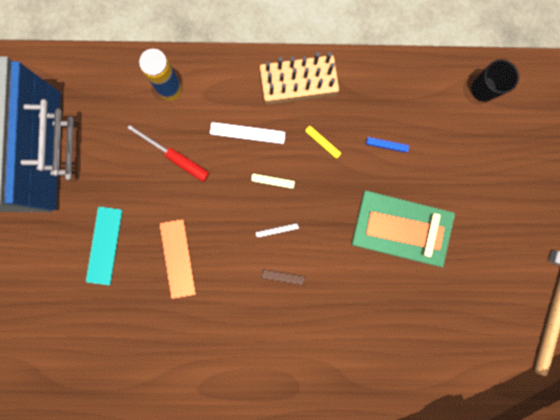

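View pics/scene0.png

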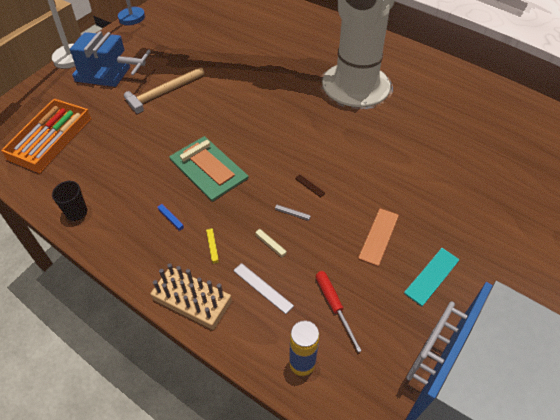

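Top view candidates:
- **Stick:** pale stick at (273,181). Look-alikes are steel (277,230), brown (283,277), yellow (323,142) and blue (388,144).
- **Bar:** copper at (177,259). Look-alikes are turquoise (104,246) and the aluminium flat (247,133).
- **Target:** lower bar at (405,231) on the green board, with the laid stick at (432,235).

I'm choosing the pale stick and the copper bar. Next I'll measure them and take a close crop.

```bash
cat >> h.py <<'E'
def rect(W,m):
    p=W[m];p=p[np.isfinite(p).all(1)]
    (c,(a,b),t)=cv2.minAreaRect((p[:,:2]*1000).astype(np.float32))
    if a<b:a,b,t=b,a,t+90
    return np.round(c,1),round(a,1),round(b,1),round((t+90)%180-90,1),round(np.median(p[:,2])*1000,1),len(p)
def blob(m,u,v):
    n,l=cv2.connectedComponents(m.astype(np.uint8),connectivity=4)
    return l==l[v,u]
E
cat > m.py <<'E'
from h import *
d=dict(np.load('top0.npz'));W=cloud(d);im=d['img']
H=cv2.cvtColor(im,cv2.COLOR_RGB2HSV).astype(int)
for n,(u,v) in dict(stick=(273,181),steel=(277,230),brown=(283,277),laid=(432,235),bar=(177,259),lower=(400,230),green=(363,215)).items():
    c=im[v,u].astype(int);hv=H[v,u]
    m=blob(np.abs(im.astype(int)-c).max(-1)<45,u,v)
    print(n,c,hv,rect(W,m))
c=np.hstack([cv2.resize(im[150:290,225:325],(400,560),interpolation=2),cv2.resize(im[190:290,140:210],(392,560),interpolation=2)])
cv2.imwrite('pics/crop.png',c[:,:,::-1])
E
python3 m.py
```

```text
stick [255 255 250] [ 30   5 255] (array([638.2, 135.1]), 89.9, 13.7, 80.2, np.float64(14.4), 284)
steel [255 254 253] [ 15   2 255] (array([532.9, 126.1]), 89.1, 10.3, -77.2, np.float64(10.7), 210)
brown [150 112  96] [  9  92 150] (array([706.9,  86.3]), 2025.4, 1141.6, 90.0, np.float64(0.7), 132593)
laid [255 255 245] [ 30  10 255] (array([ 524.5, -201. ]), 89.4, 23.0, -14.1, np.float64(34.3), 281)
bar [255 205 133] [ 18 122 255] (array([471.3, 336.1]), 161.3, 50.2, 10.4, np.float64(8.9), 1800)
lower [255 196 126] [ 16 129 255] (array([ 537.9, -128.5]), 126.9, 52.4, 78.3, np.float64(20.6), 1439)
green [121 200 146] [ 69 101 200] (array([ 538.6, -144.3]), 199.9, 119.3, 76.4, np.float64(12.5), 2933)
```

View pics/crop.png

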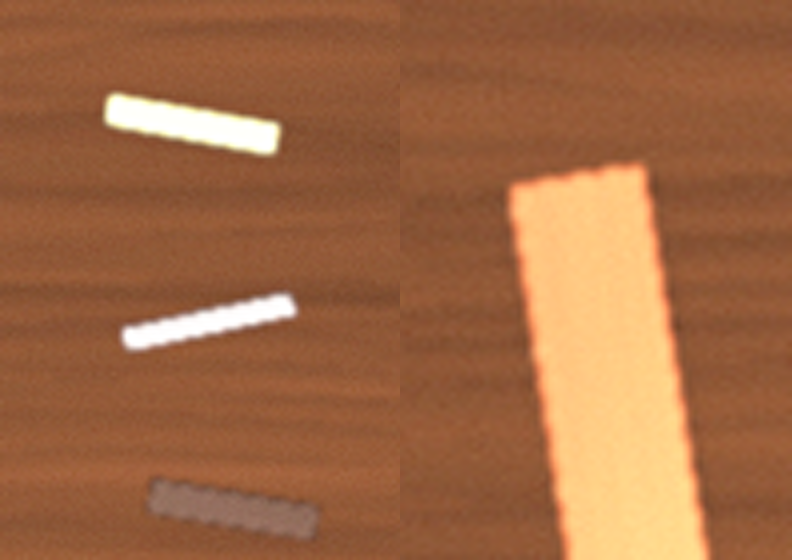

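The crop shows the pale cream stick top left, steel in the middle and brown at the bottom, with the copper bar on the right. Stick size (13.7 mm wide, 14.4 mm high) confirms the choice, so I'm moving.

>>> play_rows([
  [0.06,[0.0325,-0.0293,0],[0,0,0]],
  [0.06,[0.0325,-0.0293,0],[0,0,0]],
  [0.06,[0.0325,-0.0293,0],[0,0,0]],
  [0.06,[0.0325,-0.0293,0],[0,0,0]],
  [0.06,[0.0325,-0.0293,0],[0,0,0]],
  [0.06,[0.0325,-0.0293,0],[0,0,0]],
  [0.06,[0.0325,-0.0293,0],[0,0,0]],
  [0.06,[0.0325,-0.0293,0],[0,0,0]],
  [0.06,[0.0325,-0.0293,0],[0,0,0]],
  [0.06,[0.0325,-0.0293,0],[0,0,0]],
])

```text
time: 1.35
tcp_pos: [0.4179, -0.2408, 0.2021]
eef_rot: [0.988, 0.153, -0.0, -0.0]
force: [0.1, -0.5, 0.6]
opening: 0.06
grasp_force: 0.0
```

```bash
python3 - <<'E'
from h import *
d=dict(np.load('top0.npz'));W=cloud(d)
near=(np.abs(W[...,0]-.535)<.13)&(np.abs(W[...,1]+.145)<.11)
H=cv2.cvtColor(d['img'],cv2.COLOR_RGB2HSV)
print('laid',rect(W,near&(W[...,2]>.028)))
cu=near&(H[...,0]<25)&(H[...,1]>80)&(W[...,2]>.016)&(W[...,2]<.026)
print('lower',rect(W,cu))
E
cat >> h.py <<'E'
from scipy.spatial.transform import Rotation as Rn
def go(x,y,yawy=None):
    """remaining shift in tool axes, and turn about tool z so tool y has world yaw yawy (mod 180)"""
    s=sensors.observe();R=Rn.from_quat(s['eef_rot']).as_matrix();p=s['tcp_pos']
    cur=np.degrees(np.arctan2(R[1,1],R[0,1]))
    print('tcp',p.round(4),'yaw_y',cur.round(2),'tilt',R[:,2].round(4),'q',s['qpos'].round(2),'t',s['time'],'open',round(float(s['opening']),4),'F',s['force'].round(1),'gf',s['grasp_force'])
    print('shift',(R.T@(np.array([x,y,p[2]])-p)).round(4))
    if yawy is not None:
        print('turn z',round(-((yawy-cur+90)%180-90),2))
E
```

```text
laid (array([ 525.7, -197.2]), 90.0, 16.1, -12.7, np.float64(34.0), 326)
lower (array([ 535.1, -144.7]), 160.3, 78.0, 79.1, np.float64(20.6), 1590)
```

>>> play_rows([
  [0.06,[0.0325,-0.0293,0],[0,0,0]],
  [0.06,[0.0325,-0.0293,0],[0,0,0]],
  [0.06,[0.0325,-0.0293,0],[0,0,0]],
  [0.06,[0.0325,-0.0293,0],[0,0,0]],
  [0.06,[0.0325,-0.0293,0],[0,0,0]],
  [0.06,[0.0325,-0.0293,0],[0,0,0]],
  [0.06,[0.0325,-0.0293,0],[0,0,0]],
  [0.06,[0.0325,-0.0293,0],[0,0,0]],
  [0.06,[0.0325,-0.0293,0],[0,0,0]],
  [0.06,[0.0325,-0.0293,0],[0,0,0]],
])

```text
time: 2.6
tcp_pos: [0.6393, 0.1362, 0.2017]
eef_rot: [0.988, 0.153, -0.0, 0.0]
force: [2.1, -0.2, 0.1]
opening: 0.0601
grasp_force: 0.0
```

>>> play_rows([
  [0.06,[0,0,0.01],[0,0,-10.4]],
  [0.06,[0,0,0.01],[0,0,-10.4]],
  [0.06,[0,0,0.01],[0,0,-10.4]],
  [0.06,[0,0,0.01],[0,0,-10.4]],
  [0.06,[0,0,0.01],[0,0,-10.4]],
  [0.06,[0,0,0.01],[0,0,-10.4]],
  [0.06,[0,0,0],[0,0,0]],
])

```text
time: 3.48
tcp_pos: [0.638, 0.1347, 0.1408]
eef_rot: [0.767, 0.642, -0.001, -0.001]
force: [-0.3, 0.1, 0.1]
opening: 0.06
grasp_force: 0.0
```

```bash
python3 - <<'E'
from h import *
go(.6382,.1351,-9.8)
d=get_image('wrist');save(d,'w1.png');W=cloud(d)
m=(np.abs(W[...,0]-.638)<.07)&(np.abs(W[...,1]-.135)<.08)&(W[...,2]>.009)&(W[...,2]<.03)
print(rect(W,m))
E
```

```text
tcp [0.638  0.1347 0.1408] yaw_y -10.12 tilt [-0.003 -0.    -1.   ] q [ 0.36  0.72 -0.92  1.59  0.61  1.15 -0.88] t 3.475 open 0.06 F [-0.3  0.1  0.1] gf 0.0
shift [ 0.0004  0.0002 -0.    ]
turn z -0.32
(array([640. , 134.2]), 89.5, 13.1, 80.3, np.float64(13.9), 989)
```

View pics/w1.png

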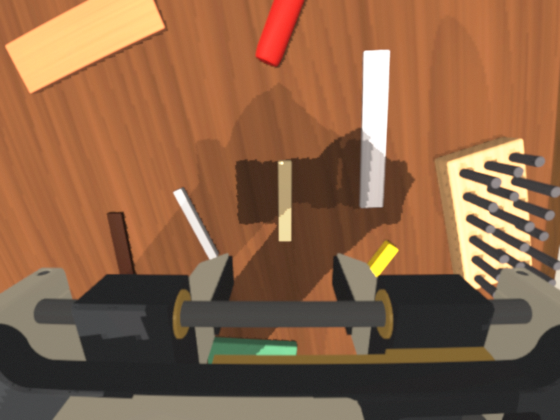

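The wrist view shows the pale stick at (285,200), midway between the fingers, with the steel at (195,225) clear. Descending to grasp.

>>> play_rows([
  [0.05,[0,0.001,0.03],[0,0,0]],
  [0.05,[0,0,0.03],[0,0,0]],
  [0.05,[0,0,0.03],[0,0,0]],
  [0.05,[0,0,0.025],[0,0,0]],
  [0.05,[0,0,0.013],[0,0,0]],
  [0.05,[0,0,0.007],[0,0,0]],
  [0,[0,0,0],[0,0,0]],
  [0,[0,0,0],[0,0,0]],
  [0,[0,0,0],[0,0,0]],
  [0,[0,0,0],[0,0,0]],
])

```text
time: 4.78
tcp_pos: [0.6403, 0.1351, 0.0078]
eef_rot: [0.766, 0.643, 0.0, 0.0]
force: [0.5, -0.6, 0.2]
opening: 0.0143
grasp_force: 0.0
```

>>> play_rows([
  [0,[0,0,0],[0,0,0]],
  [0,[0,0,-0.02],[0,0,0]],
  [0,[0,0,-0.04],[0,0,0]],
  [0,[0,0,-0.04],[0,0,0]],
])

```text
time: 5.28
tcp_pos: [0.6401, 0.1355, 0.1097]
eef_rot: [0.766, 0.643, 0.0, -0.0]
force: [0.5, 0.3, 0.6]
opening: 0.0006
grasp_force: 0.0
```

```bash
python3 - <<'E'
from h import *
go(.5463,-.0909,78)
E
```

```text
tcp [0.6401 0.1355 0.1097] yaw_y -10.0 tilt [ 5.e-04  5.e-04 -1.e+00] q [ 0.35  0.75 -0.9   1.61  0.64  1.1  -0.89] t 5.275 open 0.0006 F [0.5 0.3 0.6] gf 0.0
shift [-2.393e-01 -5.300e-02 -2.000e-04]
turn z -88.0
```

Opening reads 0.6 mm, so the grasp missed. Looking again.

```bash
python3 - <<'E'
from h import *
d=get_image('wrist');save(d,'w2.png');W=cloud(d)
m=(np.abs(W[...,0]-.638)<.07)&(np.abs(W[...,1]-.135)<.08)&(W[...,2]>.009)&(W[...,2]<.03)
print(rect(W,m))
d=get_image('top');np.savez('top1.npz',**d)
W=cloud(d);m=(np.abs(W[...,0]-.638)<.07)&(np.abs(W[...,1]-.135)<.08)&(W[...,2]>.009)&(W[...,2]<.03)
print(rect(W,m))
E
```

```text
(array([640.2, 133.7]), 90.0, 13.6, 80.4, np.float64(13.9), 1227)
(array([0., 0.]), 0.0, 0.0, 0.0, np.float64(nan), 0)
  return _methods._mean(a, axis=axis, dtype=dtype,
  ret = ret.dtype.type(ret / rcount)
```

View pics/w2.png

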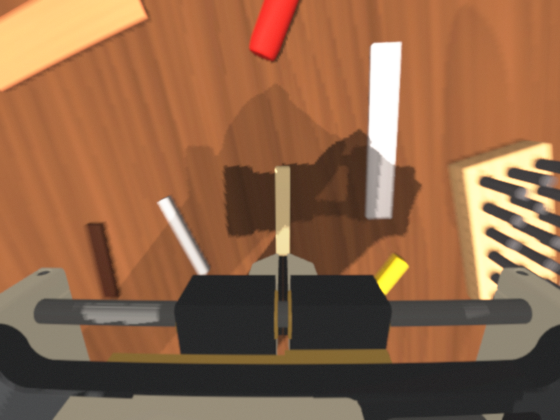

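The stick is still in place at (283,210); I lifted before the grip had built up. Retrying lower with a longer close.

>>> play_rows([
  [0.04,[0,0,0.03],[0,0,0]],
  [0.04,[0,0,0.03],[0,0,0]],
  [0.04,[0,0,0.025],[0,0,0]],
  [0.04,[0,0,0.015],[0,0,0]],
  [0.03,[0,0,0.004],[0,0,0]],
  [0.03,[0,0,0.001],[0,0,0]],
  [0.03,[0,0,0],[0,0,0]],
])

```text
time: 6.25
tcp_pos: [0.6407, 0.1355, 0.0032]
eef_rot: [0.766, 0.643, 0.001, 0.0]
force: [-0.6, -0.4, 0.5]
opening: 0.0302
grasp_force: 0.0
```

```bash
python3 - <<'E'
from h import *
go(.640,.1345,-9.7)
E
```

```text
tcp [0.6407 0.1355 0.0032] yaw_y -10.02 tilt [ 1.4e-03  4.0e-04 -1.0e+00] q [ 0.3   0.87 -0.81  1.65  0.75  0.95 -0.96] t 6.25 open 0.0302 F [-0.6 -0.4  0.5] gf 0.0
shift [-0.0011 -0.0005 -0.    ]
turn z -0.32
```

>>> play_rows([
  [0,[0,0,0],[0,0,0]],
  [0,[0,0,0],[0,0,0]],
  [0,[0,0,0],[0,0,0]],
  [0,[0,0,0],[0,0,0]],
  [0,[0,0,0],[0,0,0]],
  [0,[0,0,0],[0,0,0]],
])

```text
time: 7.0
tcp_pos: [0.6399, 0.1352, 0.0023]
eef_rot: [0.766, 0.643, -0.0, -0.0]
force: [-0.3, -0.4, -0.2]
opening: 0.0004
grasp_force: 0.0
```

```bash
python3 - <<'E'
from h import *
d=get_image('wrist');e=get_image('scene')
a=d['img'][100:400,140:440];b=e['img'][130:330,180:380]
c=np.hstack([cv2.resize(a,(400,400)),cv2.resize(b,(400,400))])
cv2.imwrite('pics/c3.png',c[:,:,::-1])
E
```

```text
(no output)
```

View pics/c3.png

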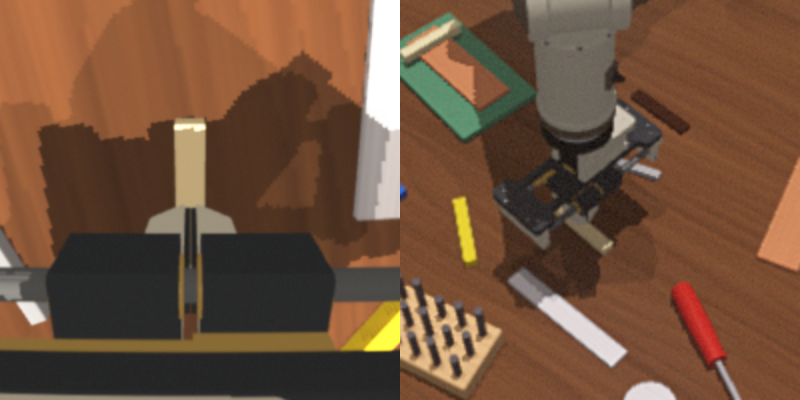

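```bash
python3 - <<'E'
from h import *
s=sensors.observe()
d=get_image('wrist');W=cloud(d)
for r in range(170,350,10): print(r,W[r,282].round(3),W[r,268].round(3),W[r,297].round(3),d['img'][r,282])
p=d['R']@s['tcp_pos']+d['t'];print(p,p[:2]/p[2]*d['fx']+[d['cx'],d['cy']])
m=(np.abs(W[...,0]-.638)<.07)&(np.abs(W[...,1]-.135)<.08)&(W[...,2]>.009)&(W[...,2]<.02)
m[:, :265]=0;m[:,300:]=0
print(rect(W,m))
e=get_image('scene');W=cloud(e)
m=(np.abs(W[...,0]-.64)<.02)&(np.abs(W[...,1]-.135)<.06)&(W[...,2]>.009)&(W[...,2]<.018)
print(rect(W,m))
p=W[m];print(p.min(0),p.max(0))
E
```

```text
170 [0.65  0.189 0.   ] [ 0.641  0.191 -0.   ] [0.659 0.188 0.   ] [150  93  56]
180 [ 0.649  0.183 -0.   ] [0.64  0.184 0.   ] [ 0.658  0.181 -0.   ] [144  89  55]
190 [0.648 0.178 0.005] [0.639 0.178 0.001] [0.657 0.175 0.   ] [175 151 110]
200 [0.647 0.174 0.014] [ 0.638  0.171 -0.   ] [ 0.656  0.168 -0.   ] [193 168 122]
210 [0.646 0.167 0.013] [ 0.636  0.165 -0.001] [0.655 0.162 0.   ] [195 170 123]
220 [0.645 0.161 0.014] [0.635 0.158 0.   ] [0.654 0.155 0.001] [192 168 119]
230 [0.644 0.155 0.014] [ 0.634  0.151 -0.   ] [ 0.653  0.148 -0.   ] [193 168 120]
240 [0.643 0.147 0.013] [0.632 0.144 0.001] [ 0.652  0.14  -0.001] [194 168 121]
250 [0.642 0.141 0.015] [ 0.631  0.136 -0.001] [ 0.651  0.133 -0.   ] [192 169 122]
260 [0.642 0.143 0.033] [0.634 0.146 0.036] [0.651 0.144 0.036] [67 60 52]
270 [0.642 0.143 0.044] [0.635 0.147 0.049] [0.65  0.144 0.049] [68 60 51]
280 [0.642 0.143 0.055] [0.642 0.17  0.101] [0.652 0.169 0.101] [66 57 48]
290 [0.642 0.144 0.065] [0.643 0.171 0.107] [0.651 0.169 0.108] [68 61 52]
300 [0.642 0.143 0.073] [0.643 0.17  0.112] [0.651 0.169 0.113] [93 85 68]
310 [0.646 0.163 0.108] [0.643 0.17  0.116] [0.651 0.169 0.117] [75 73 70]
320 [0.645 0.161 0.109] [0.642 0.167 0.116] [0.65  0.166 0.117] [75 73 71]
330 [0.639 0.127 0.072] [0.642 0.163 0.116] [0.65  0.161 0.115] [61 47 37]
340 [0.627 0.059 0.   ] [0.641 0.159 0.116] [0.649 0.159 0.117] [96 60 40]
[-0.00078639  0.02295646  0.19939233] [281.31549098 251.12730296]
(array([644.3, 157.5]), 41.9, 13.9, 80.6, np.float64(13.9), 1427)
(array([641.7, 141.4]), 78.9, 17.3, 80.1, np.float64(13.8), 126)
[0.63460664 0.10184065 0.00928628] [0.65525249 0.18009051 0.01760526]
```

The depth map puts the lowest visible finger surface about 20 mm above the reported TCP. I'll raise, open and measure the true fingertip position.

>>> play_rows([
  [0,[0,0,-0.03],[0,0,0]],
  [0.05,[0,0,-0.03],[0,0,0]],
  [0.05,[0,0,0],[0,0,0]],
  [0.05,[0,0,0],[0,0,0]],
  [0.05,[0,0,0],[0,0,0]],
  [0.05,[0,0,0],[0,0,0]],
  [0.05,[0,0,0],[0,0,0]],
])

```text
time: 8.07
tcp_pos: [0.6397, 0.1351, 0.0618]
eef_rot: [0.766, 0.643, -0.0, -0.0]
force: [-0.8, -0.1, 0.2]
opening: 0.0493
grasp_force: 0.0
```

```bash
python3 - <<'E'
from h import *
s=sensors.observe();R=Rn.from_quat(s['eef_rot']).as_matrix();go(.64,.1345)
d=get_image('wrist');save(d,'w4.png');W=cloud(d);T=(W-s['tcp_pos'])@R
print('tool-frame finger points (x,y,z) mm')
f=(np.abs(T[...,0])<.03)&(np.abs(T[...,1])<.06)&(T[...,2]>-.06)&(T[...,2]<.03)
v,u=np.where(f);P=T[f]*1000
for lo in range(-60,30,6):
    k=(P[:,2]>=lo)&(P[:,2]<lo+6)
    if k.any(): print(lo,k.sum(),'x',P[k,0].min().round(1),P[k,0].max().round(1),'y',np.percentile(P[k,1],[0,25,50,75,100]).round(1),'rows',v[k].min(),v[k].max())
e=get_image('scene');W=cloud(e);T=(W-s['tcp_pos'])@R
f=(np.abs(T[...,0])<.03)&(np.abs(T[...,1])<.06)&(T[...,2]>-.05)&(T[...,2]<.04);P=T[f]*1000
print('scene zmax hist',np.histogram(P[:,2],np.arange(-50,41,5)))
E
```

```text
tcp [0.6397 0.1351 0.0618] yaw_y -10.01 tilt [-8.e-04  0.e+00 -1.e+00] q [ 0.33  0.81 -0.86  1.63  0.69  1.03 -0.92] t 8.075 open 0.0493 F [-0.8 -0.1  0.2] gf 0.0
shift [-0.0006  0.0004 -0.    ]
tool-frame finger points (x,y,z) mm
-60 450 x -1.9 10.7 y [-38.2 -29.2   0.8  30.8  39.9] rows 278 301
-54 477 x -7.1 10.5 y [-41.  -29.4  25.4  31.5  42.4] rows 272 301
-48 484 x -10.6 11.0 y [-41.2 -29.5   0.8  30.6  42.8] rows 267 301
-42 431 x -10.7 10.5 y [-40.5 -29.  -23.8  30.6  42.3] rows 262 298
-36 318 x -11.2 10.5 y [-39.6 -26.8  25.5  28.8  40.4] rows 257 292
-30 184 x -10.5 10.4 y [-32.5 -24.2  25.4  26.1  34. ] rows 253 288
-24 8 x -10.1 9.7 y [-27.5 -26.5 -25.2  25.7  28.5] rows 253 282
scene zmax hist (array([19, 27, 19, 20, 11,  5,  0,  0,  0,  0,  0,  0,  0,  0,  0,  0,  0,
        0]), array([-50, -45, -40, -35, -30, -25, -20, -15, -10,  -5,   0,   5,  10,
        15,  20,  25,  30,  35,  40]))
```

View pics/w4.png

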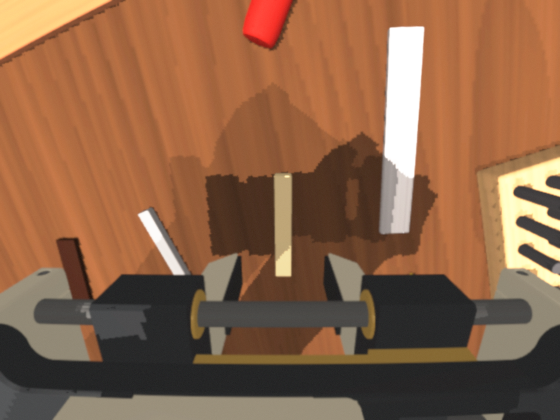

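Both cameras put the true fingertips about 23 mm short of the reported TCP, laterally centred. So tip height is about tcp_z + 0.023, and I'll descend with that offset, watching the force.

>>> play_rows([
  [0.04,[0,0,0.03],[0,0,0]],
  [0.04,[0,0,0.03],[0,0,0]],
  [0.04,[0,0,0.008],[0,0,0]],
  [0.04,[0,0,0.005],[0,0,0]],
  [0.04,[0,0,0.004],[0,0,0]],
  [0.04,[0,0,0],[0,0,0]],
])

```text
time: 8.93
tcp_pos: [0.6404, 0.1353, -0.0141]
eef_rot: [0.766, 0.643, 0.0, 0.0]
force: [0.1, -0.6, 0.5]
opening: 0.04
grasp_force: 0.0
```

```bash
python3 - <<'E'
from h import *
go(.64,.1345)
s=sensors.observe();R=Rn.from_quat(s['eef_rot']).as_matrix()
d=get_image('wrist');W=cloud(d);T=(W-s['tcp_pos'])@R
f=(np.abs(T[...,0])<.012)&(np.abs(T[...,1])>.019)&(np.abs(T[...,1])<.035)&(W[...,2]>.002)&(W[...,2]<.05)
print(np.percentile(W[f][:,2],[0,1,5,20]))
E
```

```text
tcp [ 0.6404  0.1353 -0.0141] yaw_y -10.02 tilt [ 9.e-04  1.e-04 -1.e+00] q [ 0.29  0.9  -0.79  1.65  0.77  0.93 -0.98] t 8.925 open 0.04 F [ 0.1 -0.6  0.5] gf 0.0
shift [-0.0008 -0.0003 -0.    ]
[0.00964937 0.01120638 0.01461248 0.02177328]
```

>>> play_rows([
  [0.04,[0,0,0.002],[0,0,0]],
  [0.03,[0,0,0.002],[0,0,0]],
  [0,[0,0,0],[0,0,0]],
  [0,[0,0,0],[0,0,0]],
  [0,[0,0,0],[0,0,0]],
  [0,[0,0,0],[0,0,0]],
  [0,[0,0,0],[0,0,0]],
])

```text
time: 9.85
tcp_pos: [0.64, 0.1351, -0.0186]
eef_rot: [0.766, 0.643, 0.0, 0.0]
force: [0.5, 1.0, -0.1]
opening: 0.0136
grasp_force: 30.0
```

Gripped: opening 13.6 mm at 30 N. Lifting and carrying.

>>> play_rows([
  [0,[0,0,-0.02],[0,0,0]],
  [0,[0,0,-0.04],[0,0,0]],
  [0,[0,0,-0.05],[0,0,0]],
  [0,[-0.0342,-0.0076,0],[0,0,0]],
  [0,[-0.0342,-0.0076,0],[0,0,0]],
  [0,[-0.0342,-0.0076,0],[0,0,0]],
  [0,[-0.0342,-0.0076,0],[0,0,0]],
  [0,[-0.0342,-0.0076,0],[0,0,0]],
  [0,[-0.0342,-0.0076,0],[0,0,0]],
  [0,[-0.0342,-0.0076,0],[0,0,0]],
])

```text
time: 11.1
tcp_pos: [0.546, -0.0924, 0.0928]
eef_rot: [0.766, 0.643, 0.0, 0.001]
force: [-0.6, -0.2, 0.6]
opening: 0.0138
grasp_force: 30.0
```

>>> play_rows([
  [0,[0,0,0],[0,0,-9.78]],
  [0,[0,0,0],[0,0,-9.78]],
  [0,[0,0,0],[0,0,-9.78]],
  [0,[0,0,0],[0,0,-9.78]],
  [0,[0,0,0],[0,0,-9.78]],
  [0,[0,0,0],[0,0,-9.78]],
  [0,[0,0,0],[0,0,-9.78]],
  [0,[0,0,0],[0,0,-9.78]],
  [0,[0,0,0],[0,0,-9.78]],
  [0,[0,0,0],[0,0,0]],
])

```text
time: 12.35
tcp_pos: [0.5463, -0.0914, 0.0923]
eef_rot: [0.105, 0.994, 0.0, 0.0]
force: [-0.4, -0.1, -0.7]
opening: 0.0135
grasp_force: 30.0
```

```bash
python3 - <<'E'
from h import *
go(.5463,-.0909,78)
d=get_image('wrist');save(d,'w5.png');W=cloud(d)
H=cv2.cvtColor(d['img'],cv2.COLOR_RGB2HSV)
near=(np.abs(W[...,0]-.535)<.13)&(np.abs(W[...,1]+.145)<.12)
print('laid',rect(W,near&(W[...,2]>.028)&(W[...,2]<.04)))
print('lower',rect(W,near&(H[...,0]<25)&(H[...,1]>80)&(W[...,2]>.016)&(W[...,2]<.026)))
s=sensors.observe();R=Rn.from_quat(s['eef_rot']).as_matrix();T=(W-s['tcp_pos'])@R
print('held',rect(T,(np.abs(T[...,0])<.07)&(np.abs(T[...,1])<.012)&(T[...,2]<-.01)&(T[...,2]>-.024)))
E
```

```text
tcp [ 0.5463 -0.0914  0.0923] yaw_y 77.91 tilt [ 9.e-04  0.e+00 -1.e+00] q [ 1.    0.83 -1.25  1.87  0.89  1.14  0.76] t 12.35 open 0.0135 F [-0.4 -0.1 -0.7] gf 29.996658861637115
shift [0.0001 0.0005 0.    ]
turn z -0.09
laid (array([ 526.5, -199.9]), 89.7, 15.3, -13.6, np.float64(33.8), 1757)
lower (array([ 535.9, -147.7]), 159.7, 87.8, 79.2, np.float64(19.9), 6756)
held (array([26.9, -1.1]), 34.3, 19.1, -1.3, np.float64(-21.2), 51)
```

View pics/w5.png

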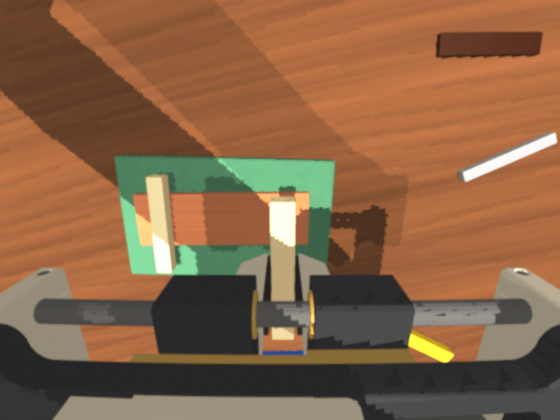

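The held stick hangs above the bare end at (283,230), parallel to the laid stick at (160,225). Lowering with a 2.5 mm correction.

>>> play_rows([
  [0,[0,-0.0025,0.03],[0,0,1]],
  [0,[0,0,0.03],[0,0,0]],
  [0,[0,0,0.015],[0,0,0]],
  [0,[0,0,0.007],[0,0,0]],
  [0,[0,0,0.004],[0,0,0]],
  [0,[0,0,0.002],[0,0,0]],
  [0,[0,0,0.001],[0,0,0]],
  [0,[0,0,0.001],[0,0,0]],
  [0,[0,0,0],[0,0,0]],
])

```text
time: 13.52
tcp_pos: [0.5455, -0.0938, 0.0014]
eef_rot: [0.113, 0.994, -0.0, 0.0]
force: [-0.8, -0.7, -0.1]
opening: 0.0139
grasp_force: 30.0
```

>>> play_rows([
  [0,[0,0,0.0007],[0,0,0]],
  [0,[0,0,0],[0,0,0]],
  [0.02,[0,0,0],[0,0,0]],
  [0.03,[0,0,0],[0,0,0]],
  [0.03,[0,0,0],[0,0,0]],
  [0.03,[0,0,0],[0,0,0]],
  [0.03,[0,0,-0.015],[0,0,0]],
  [0.04,[0,0,-0.03],[0,0,0]],
  [0.06,[0,0,-0.04],[0,0,0]],
  [0.08,[0,0,-0.03],[0,0,0]],
])

```text
time: 14.78
tcp_pos: [0.546, -0.0934, 0.1182]
eef_rot: [0.113, 0.994, 0.0, 0.001]
force: [-0.4, -0.9, -0.1]
opening: 0.0554
grasp_force: 0.0
```

```bash
python3 - <<'E'
from h import *
go(.4713,.3361,-79.6)
d=get_image('wrist');W=cloud(d)
near=(np.abs(W[...,0]-.535)<.13)&(np.abs(W[...,1]+.145)<.12)
z=near&(W[...,2]>.028)&(W[...,2]<.04)
print('laid',rect(W,z&(W[...,1]<-.15)));print('new',rect(W,z&(W[...,1]>-.14)))
H=cv2.cvtColor(d['img'],cv2.COLOR_RGB2HSV)
print('lower',rect(W,near&(H[...,0]<25)&(H[...,1]>80)&(W[...,2]>.016)&(W[...,2]<.026)))
d=dict(np.load('top0.npz'));W=cloud(d)
m=(np.abs(W[...,0]-.4713)<.1)&(np.abs(W[...,1]-.3361)<.06)&(W[...,2]>.005)
print('bar',rect(W,m))
E
```

```text
tcp [ 0.546  -0.0934  0.1182] yaw_y 77.04 tilt [ 1.7e-03 -2.0e-04 -1.0e+00] q [ 1.02  0.8  -1.28  1.86  0.85  1.17  0.78] t 14.775 open 0.0554 F [-0.4 -0.9 -0.1] gf 0.0
shift [ 1.691e-01  4.018e-01 -2.000e-04]
turn z -23.36
laid (array([ 526.9, -199.7]), 90.5, 14.9, -13.1, np.float64(33.7), 1461)
new (array([546.3, -94.8]), 90.2, 13.8, -13.3, np.float64(33.9), 1335)
lower (array([ 531.5, -147.1]), 160.5, 59.2, 78.6, np.float64(19.9), 6004)
bar (array([468.4, 335.5]), 192.2, 109.4, -1.8, np.float64(8.9), 1841)
```

The stick is laid: 105 mm from its twin, parallel, height correct. On to the copper bar.

>>> play_rows([
  [0.085,[0.0188,0.0446,0],[0,0,0]],
  [0.085,[0.0188,0.0446,0],[0,0,0]],
  [0.085,[0.0188,0.0446,0],[0,0,0]],
  [0.085,[0.0188,0.0446,0],[0,0,0]],
  [0.085,[0.0188,0.0446,0],[0,0,0]],
  [0.085,[0.0188,0.0446,0],[0,0,0]],
  [0.085,[0.0188,0.0446,0],[0,0,0]],
  [0.085,[0.0188,0.0446,0],[0,0,0]],
  [0.085,[0.0188,0.0446,0],[0,0,0]],
])

```text
time: 15.95
tcp_pos: [0.4705, 0.3371, 0.1165]
eef_rot: [0.113, 0.994, 0.0, 0.0]
force: [0.7, 0.5, 0.5]
opening: 0.0849
grasp_force: 0.0
```

>>> play_rows([
  [0.085,[0,0,0],[0,0,-7.8]],
  [0.085,[0,0,0],[0,0,-7.8]],
  [0.085,[0,0,0],[0,0,-7.8]],
  [0.085,[0,0,0],[0,0,0]],
])

```text
time: 16.45
tcp_pos: [0.4707, 0.3357, 0.1161]
eef_rot: [-0.09, 0.996, 0.0, -0.0]
force: [-0.7, 0.1, 0.1]
opening: 0.0852
grasp_force: 0.0
```

```bash
python3 - <<'E'
from h import *
go(.4713,.3361,-79.6)
d=get_image('wrist');save(d,'w6.png');W=cloud(d)
H=cv2.cvtColor(d['img'],cv2.COLOR_RGB2HSV)
m=(np.abs(W[...,0]-.4713)<.11)&(np.abs(W[...,1]-.3361)<.065)&(W[...,2]>.005)&(W[...,2]<.015)
print(rect(W,m))
E
```

```text
tcp [0.4707 0.3357 0.1161] yaw_y 100.35 tilt [-2.e-04  8.e-04 -1.e+00] q [ 0.2   0.84 -1.27  1.8   0.87  1.2   0.4 ] t 16.45 open 0.0852 F [-0.7  0.1  0.1] gf 0.0
shift [-0.0007  0.0003  0.    ]
turn z -0.05
(array([473.7, 333.9]), 160.2, 50.1, 10.4, np.float64(7.9), 7184)
```

View pics/w6.png

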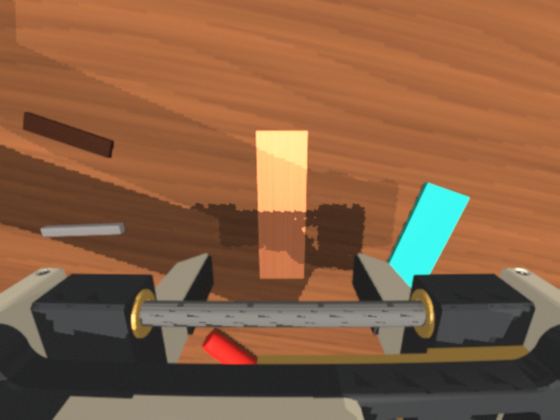

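The copper bar is centred at (281,205) between the fingers, and the turquoise piece at (430,230) is clear. Descending.

>>> play_rows([
  [0.075,[-0.0015,-0.001,0.03],[0,0,0]],
  [0.075,[0,0,0.03],[0,0,0]],
  [0.075,[0,0,0.03],[0,0,0]],
  [0.075,[0,0,0.02],[0,0,0]],
  [0.075,[0,0,0.01],[0,0,0]],
  [0.075,[0,0,0.008],[0,0,0]],
  [0.075,[0,0,0.004],[0,0,0]],
  [0.075,[0,0,0.002],[0,0,0]],
  [0.075,[0,0,0],[0,0,0]],
])

```text
time: 17.62
tcp_pos: [0.4727, 0.3348, -0.0181]
eef_rot: [-0.091, 0.996, 0.0, 0.0]
force: [-0.2, -0.2, 0.3]
opening: 0.075
grasp_force: 0.0
```

>>> play_rows([
  [0.06,[0,0,0],[0,0,0]],
  [0,[0,0,0],[0,0,0]],
  [0,[0,0,0],[0,0,0]],
  [0,[0,0,0],[0,0,0]],
  [0,[0,0,0],[0,0,0]],
  [0,[0,0,0],[0,0,0]],
  [0,[0,0,0],[0,0,0]],
])

```text
time: 18.5
tcp_pos: [0.4725, 0.3348, -0.0183]
eef_rot: [-0.091, 0.996, 0.0, 0.0]
force: [-0.6, 0.3, 1.2]
opening: 0.0487
grasp_force: 30.0
```

>>> play_rows([
  [0,[0,0,-0.005],[0,0,0]],
  [0,[0,0,-0.015],[0,0,0]],
  [0,[0,0,-0.03],[0,0,0]],
  [0,[0,0,-0.03],[0,0,0]],
  [0,[0,0,-0.03],[0,0,0]],
  [0,[0,0,-0.01],[0,0,0]],
  [0,[0,0,0],[0,0,0]],
])

```text
time: 19.38
tcp_pos: [0.4728, 0.3345, 0.1019]
eef_rot: [-0.091, 0.996, -0.0, 0.0]
force: [-0.0, 0.1, -5.3]
opening: 0.0484
grasp_force: 30.0
```

```bash
python3 - <<'E'
from h import *
go(.536,-.1465,-13)
s=sensors.observe();R=Rn.from_quat(s['eef_rot']).as_matrix()
W=cloud(get_image('wrist'));T=(W-s['tcp_pos'])@R
m=(np.abs(T[...,1])<.03)&(np.abs(T[...,0])<.1)&(T[...,2]>-.04)&(T[...,2]<-.005)
p=T[m];print(rect(T,m),p.min(0),p.max(0),np.polyfit(p[:,0],p[:,2],1))
E
```

```text
tcp [0.4728 0.3345 0.1019] yaw_y 100.39 tilt [ 1.e-03 -1.e-04 -1.e+00] q [ 0.19  0.86 -1.25  1.8   0.89  1.18  0.4 ] t 19.375 open 0.0484 F [-0.   0.1 -5.3] gf 29.999049603939056
shift [ 2.450e-02 -4.845e-01  1.000e-04]
turn z -66.61
(array([ 7.4, -0.1]), 143.4, 59.9, 0.0, np.float64(-26.1), 17419) [-0.06423153 -0.02999993 -0.03999859] [ 0.07913776  0.02987257 -0.01919086] [ 0.00128381 -0.02630174]
```

The bar is level and centred in the grip. Turning +113° keeps joint 7 away from its limit. Carrying now.

>>> play_rows([
  [0,[0.002,-0.02,0],[0,0,0]],
  [0,[0.002,-0.035,0],[0,0,0]],
  [0,[0.002,-0.04,0],[0,0,0]],
  [0,[0.002,-0.045,0],[0,0,0]],
  [0,[0.002,-0.045,0],[0,0,0]],
  [0,[0.002,-0.045,0],[0,0,0]],
  [0,[0.002,-0.045,0],[0,0,0]],
  [0,[0.002,-0.045,0],[0,0,0]],
  [0,[0.002,-0.045,0],[0,0,0]],
  [0,[0.002,-0.045,0],[0,0,0]],
])

```text
time: 20.68
tcp_pos: [0.5259, -0.0739, 0.1002]
eef_rot: [-0.091, 0.996, 0.0, -0.001]
force: [0.6, 0.5, -4.3]
opening: 0.0484
grasp_force: 30.0
```

>>> play_rows([
  [0,[0.002,-0.035,0],[0,0,0]],
  [0,[0.0025,-0.0395,0],[0,0,0]],
  [0,[0,0,0],[0,0,7]],
  [0,[0,0,0],[0,0,9]],
  [0,[0,0,0],[0,0,10]],
  [0,[0,0,0],[0,0,10]],
  [0,[0,0,0],[0,0,10]],
  [0,[0,0,0],[0,0,10]],
  [0,[0,0,0],[0,0,10]],
  [0,[0,0,0],[0,0,10]],
])

```text
time: 21.92
tcp_pos: [0.5346, -0.1461, 0.1001]
eef_rot: [0.544, 0.839, -0.0, -0.001]
force: [-0.1, 0.4, -4.4]
opening: 0.0485
grasp_force: 30.0
```

>>> play_rows([
  [0,[0,0,0],[0,0,10]],
  [0,[0,0,0],[0,0,10]],
  [0,[0,0,0],[0,0,10]],
  [0,[0,0,0],[0,0,7.4]],
  [0,[0,0,0],[0,0,0]],
  [0,[0,0,0],[0,0,0]],
])

```text
time: 22.68
tcp_pos: [0.5353, -0.1461, 0.1009]
eef_rot: [0.782, 0.624, -0.0, -0.001]
force: [-0.4, 2.0, -5.3]
opening: 0.0488
grasp_force: 30.0
```

```bash
python3 - <<'E'
from h import *
go(.536,-.1465,-13)
s=sensors.observe();R=Rn.from_quat(s['eef_rot']).as_matrix()
d=get_image('wrist');W=cloud(d);T=(W-s['tcp_pos'])@R
m=(np.abs(T[...,1])<.029)&(np.abs(T[...,0])<.1)&(T[...,2]>-.04)&(T[...,2]<-.005)
p=T[m];print(rect(T,m),p.max(0),np.polyfit(p[:,0],p[:,2],1))
E
```

```text
tcp [ 0.5353 -0.1461  0.1009] yaw_y -12.84 tilt [-1.3e-03  5.0e-04 -1.0e+00] q [ 0.94  0.63 -0.96  1.87  0.62  0.98 -0.52] t 22.675 open 0.0488 F [-0.4  2.  -5.3] gf 29.999124705791473
shift [-0.0002  0.0008 -0.    ]
turn z 0.16
(array([ 6.5, -0.1]), 143.3, 57.9, -0.0, np.float64(-26.2), 17291) [ 0.07812918  0.0288713  -0.02378151] [ 0.00055176 -0.02633674]
```

>>> play_rows([
  [0,[0,0.0005,0.02],[0,0,0]],
  [0,[0,0,0.025],[0,0,0]],
  [0,[0,0,0.018],[0,0,0]],
  [0,[0,0,0.01],[0,0,0]],
  [0,[0,0,0.005],[0,0,0]],
  [0,[0,0,0.003],[0,0,0]],
  [0,[0,0,0.002],[0,0,0]],
  [0,[0,0,0.001],[0,0,0]],
  [0,[0,0,0],[0,0,0]],
  [0,[0,0,0],[0,0,0]],
])

```text
time: 23.98
tcp_pos: [0.5365, -0.1465, 0.0178]
eef_rot: [0.783, 0.622, 0.0, 0.0]
force: [-0.2, -0.2, -5.8]
opening: 0.0486
grasp_force: 30.0
```

>>> play_rows([
  [0,[0,0,0.001],[0,0,0]],
  [0,[0,0,0.0005],[0,0,0]],
  [0,[0,0,0.0005],[0,0,0]],
  [0,[0,0,0],[0,0,0]],
  [0,[0,0,0],[0,0,0]],
])

```text
time: 24.6
tcp_pos: [0.5364, -0.1464, 0.0158]
eef_rot: [0.783, 0.623, -0.0, 0.0]
force: [-0.5, 0.3, -1.3]
opening: 0.0484
grasp_force: 30.0
```

Force dropped from −5.8 to −1.3 N, so the bar is in contact with the sticks. A touch lower, then release.

>>> play_rows([
  [0,[0,0,0.0004],[0,0,0]],
  [0,[0,0,0],[0,0,0]],
  [0.053,[0,0,0],[0,0,0]],
  [0.06,[0,0,0],[0,0,0]],
  [0.07,[0,0,0],[0,0,0]],
  [0.075,[0,0,0],[0,0,0]],
  [0.075,[0,0,0],[0,0,0]],
])

```text
time: 25.48
tcp_pos: [0.5365, -0.1464, 0.0152]
eef_rot: [0.783, 0.623, 0.0, 0.0]
force: [0.8, 0.4, 0.3]
opening: 0.0744
grasp_force: 0.0
```

>>> play_rows([
  [0.075,[0,0,-0.01],[0,0,0]],
  [0.08,[0,0,-0.03],[0,0,0]],
  [0.08,[0,0,-0.04],[0,0,0]],
  [0.08,[0,0,-0.04],[0,0,0]],
  [0.08,[0,0,0],[0,0,0]],
  [0.08,[0,0,0],[0,0,0]],
])

```text
time: 26.22
tcp_pos: [0.536, -0.1467, 0.1352]
eef_rot: [0.783, 0.622, -0.0, 0.0]
force: [0.6, -0.1, -0.9]
opening: 0.08
grasp_force: 0.0
```

```bash
python3 - <<'E'
from h import *
go(.536,-.1465,-13)
d=get_image('wrist');W=cloud(d);e=get_image('scene')
near=(np.abs(W[...,0]-.535)<.13)&(np.abs(W[...,1]+.145)<.12)
m=near&(W[...,2]>.037)&(W[...,2]<.05)
p=W[m];print('top bar',rect(W,m),np.linalg.lstsq(np.c_[p[:,:2],np.ones(len(p))],p[:,2],rcond=None)[0])
m=near&(W[...,2]>.029)&(W[...,2]<.037)
for k in (W[...,1]<-.16,W[...,1]>-.13): print('stick bits',rect(W,m&k))
m=near&(W[...,2]>.009)&(W[...,2]<.0155);print('board',rect(W,m))
c=np.hstack([cv2.resize(d['img'],(460,345)),cv2.resize(e['img'][110:230,140:260],(340,345),interpolation=2)])
cv2.imwrite('pics/end.png',c[:,:,::-1])
E
```

```text
tcp [ 0.536  -0.1467  0.1352] yaw_y -13.02 tilt [-2.e-04 -7.e-04 -1.e+00] q [ 0.97  0.58 -1.    1.84  0.57  1.04 -0.48] t 26.225 open 0.08 F [ 0.6 -0.1 -0.9] gf 0.0
shift [ 0.0002 -0.     -0.    ]
turn z -0.02
top bar (array([ 536.7, -148. ]), 159.7, 50.2, 77.0, np.float64(41.9), 7924) [-0.00038946 -0.00076346  0.04202841]
stick bits (array([ 527.2, -199.9]), 89.9, 14.3, -14.0, np.float64(33.8), 477)
stick bits (array([546.4, -94.8]), 90.5, 14.0, -13.0, np.float64(33.8), 603)
board (array([ 540.7, -147. ]), 199.9, 120.9, 76.5, np.float64(11.9), 10666)
```

View pics/end.png

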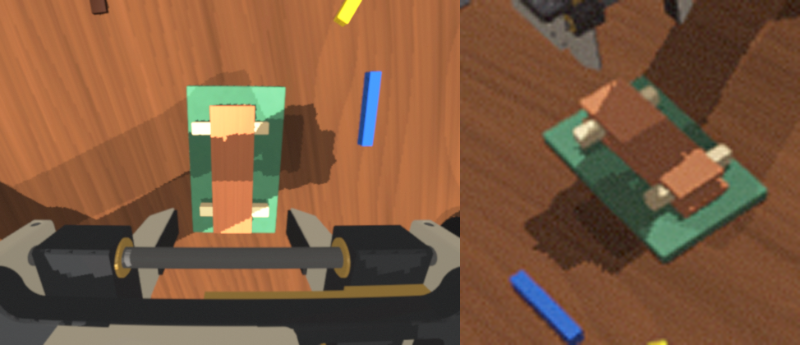

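The copper bar sits flat (top at 42 mm) on both sticks, at (232,170) in the left panel. It is centred over the stack and the gripper is clear.

```bash
python3 -c "
from rig import job
print(job.hand_in())"
```

```text
the job is handed in; nothing more can be done
None
```

I laid the loose pale stick across the bare end, set the loose copper bar down level and square on both sticks (top at 42 mm), let go and handed the job in at about 26 s; the hand-in gave no verdict.

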